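# Clip the sample-line coupling shut

### The job

Take the spring clip from its parking dock by squeezing its two levers so that its jaws open, and lower it, jaws open, over the two white square flanges on the line stand until you feel its foot come to rest on them. Keep it pressed down there for a moment with about the weight of half a kilo to one kilo, then let the levers go so that the jaws pinch the flanges together, and leave the clip sitting upright on the closed coupling. The coupling is delicate: press gently, do not touch the stand with the gripper, and leave the bottles and the jar standing near it alone.

Things in the scene. Friction and masses are not known exactly. Their poses are not given: they have to be found in the camera images.
- clip: Self-closing spring clip, like a large clothes peg standing upright: grey hub, two steel levers flaring up, two forked steel jaws below; about 100 g. Origin: on the line of its pivots; z up, y from lever to lever (+y left arm). Squeezing the levers together along y opens the jaws. A shoulder plate 54 mm (x) by 18 mm (y), underside 12 mm under the origin, rests on the dock.
- clip_levers (a point): Where to squeeze: between the levers, 34 mm above the clip's origin, 18 mm under their tops. Levers 18 mm wide in x; outer faces 55 mm apart here let go (66 at the top), 34 mm apart, parallel and upright when fully squeezed. About 8 N on each lever holds them fully squeezed; 15 to 30 N is a good grip, and the clip then hangs firmly, centred between the fingers.
- clip_foot (a point): Centre of the underside of the clip's flat rubber foot (20 mm in x, 14 mm in y), 20 mm below the clip's origin. The foot is the stop that sits on the flange tops; it is springy, gives 2 mm at most, about 5 N per mm, and is then hard.
- clip_jaws (a point): Middle of the jaws, 33 mm below the clip's origin; comes to the neck line when seated. Inner faces here 4 mm apart let go, 23 mm fully squeezed. Each jaw is a fork open below, its two legs leaving a 15 mm slot in x for the 10 mm neck; legs end 11 mm lower.
- clip_arm_left (a joint): Opening angle of the clip's +y arm, rad: 0 let go, 0.30 fully squeezed open (stop). Sprung shut; each jaw pinches with about 5 N.
- clip_arm_right (a joint): The same for the clip's -y arm.
- dock: Parking dock, fixed: grey base plate 90 x 60 mm (x, y), two aluminium posts at x = +-23 mm, up to 75 mm tall, that carry the ends of the clip's shoulder plate between low lips. Origin: centre of the underside; y as the clip's y. The clip stands in it loosely (2 mm play), its origin 73 mm above this one, and lifts straight out; raise it 60 mm or more to clear the posts.
- stand: Line stand, fixed: grey base plate 80 x 120 mm (x, y), column, and on it a firm bracket with the coupling: two white necks, 10 mm thick, in line along y, each ending in a square flange 26 x 26 mm, 4 mm thick, face to face, centred on x = 0. Origin: centre of the underside. Fixed flange at y = -4 to 0 mm; sliding one at y = 0 to 4 mm plus the gap.
- flange_mid (a point): Point on the stand's axis, 128 mm above its underside. The bracket was set by hand and its height is NOT in any reading: the flat flange tops lie anywhere from 8 mm below to 8 mm above this point; feel for them. Neck line 13 mm below the flange tops; uprights at y = +-48 mm and beyond end 4 mm below the tops; a beam lies 28 mm below the neck line.
- gap (a joint): Gap between the two flanges, m: a weak spring holds it open at 0.006, 0 when the faces meet (2 N needed to keep them together).
- jar_black: White jar with black lid, 71 mm across, 66 mm tall, a bystander; origin at the centre of its underside.
- bottle_red: White bottle with a red pointed cap, 46 mm across, 106 mm tall, a bystander; origin at the centre of its underside.
- dropper_white: Small white dropper bottle, 28 mm across, 60 mm tall, a bystander; origin at the centre of its underside.
Things that resemble listed ones, but are neither listed nor needed, are in the scene too. What is shaped like the clip but yellow is not meant.

How it is judged (in metres and radians):
On the way, in this order (a step that is already met when the one before it is completed fails the run):
1. the clip is lifted clear of the dock with both jaws squeezed open (each arm beyond 0.15 rad) (value of joint each of clip_arm_left, clip_arm_right above 0.15 rad and z of clip in the frame of dock above 0.12 m), for 0.1 s.
2. with the jaws still open round the flanges, the clip is pressed down on the coupling with 3 to 20 N for 0.3 s, upright (value of joint each of clip_arm_left, clip_arm_right above 0.15 rad and x of clip in the frame of stand between -0.005 and 0.005 m and contact force between clip and stand between 3 and 20 N and angle between clip's own z axis and vertical below 0.2 rad and y of clip in the frame of stand between -0.006 and 0.012 m), for 0.3 s.
At the end, for the whole second after the job is handed in: The flanges are closed (gap under 1 mm) and held between the jaws of the released clip (each arm between 0.02 and 0.12 rad), which sits on the coupling within 5 mm along x and 6 mm along y of the stand's axis, upright within 0.15 rad, origin at least 136 mm above the stand's underside, at rest (value of joint gap below 0.001 m and contact force between clip and stand above 1 N and value of joint clip_arm_left between 0.02 and 0.12 rad and value of joint clip_arm_right between 0.02 and 0.12 rad and x of clip in the frame of stand between -0.005 and 0.005 m and y of clip in the frame of stand between -0.006 and 0.006 m and z of clip in the frame of stand above 0.136 m and angle between clip's own z axis and vertical below 0.15 rad and linear speed of clip below 0.01 m/s); the robot touches nothing.
It fails at once if the coupling is pressed with more than 25 N by the clip with its jaws held open (value of joint each of clip_arm_left, clip_arm_right above 0.15 rad and contact force between clip and stand above 25 N).
It fails at once if the gripper or arm touches the stand (contact force between any of the fingers, the arm and stand above 1 N).
It fails at once if a bystander is moved more than 15 mm (distance of any of jar_black, bottle_red, dropper_white from where it was at the start of the episode above 0.015 m).
It also fails if it takes over 42 s, if anything falls off the work surface, if the arm or the gripper's body presses on something with over 40 N, if the wrist force passes 120 N, or if a joint passes its speed limit or range.

### The arm

A 7-joint arm with a two-finger parallel gripper is mounted at the origin on a cart in front of the work surface, level with it; the furniture and walls round the work are solid. World frame = base frame: x ahead of the robot, y to its left, z up, the work surface at z = 0. Lengths are in mm, angles in rad, forces in N, time in s.
With the tool pointing down it reaches from about 400 to 850 mm from the base axis. Payload 6.9 kg.
Tool frame: the origin (TCP) lies at the very end of the fingers, on their centre line; the grasp point (between the pads) lies 19 mm behind it; z points along the fingers, y is the line along which they close (so a half turn about z gives the same grasp; the last joint's range is limited). The gripper opens to 85 mm and grips with 20 to 120 N. Pads are 22 mm wide; open, the fingers measure 114 mm over their backs; the gripper's body (76 mm by 85 mm) begins 54 mm behind the grasp point. The pads swing forward as they close: fully open they stand 13 mm farther back than shut.
Start: joints at [-1.218, 0.507, -0.238, 1.5, 0.126, 1.149, -0.155], TCP at [152.709, 606.046, 231.275] pointing down, gripper open.
Joint ranges: [-3.08, 3.08], [-0.24, 2.05], [-1.43, 1.35], [0, 2.5], [-1.52, 4.66], [0.17, 1.96], [-2.89, 2.89]. Speed limits (rad/s): [2.39, 2.39, 3.14, 3.14, 3.14, 3.14, 3.14].

### API

Orientations are given as a unit quaternion [x, y, z, w].
In Python, from cell import manip gives the robot as it stands. The module is installed in compiled form; this text tells all that it offers.
- The arm moves only by the tool move_arm, never from a script. Its argument "moves" is a list of rows, each a list of 3 entries, a list of its own where there are three numbers: the shift along the tool's x, y, z in m, then the turn, a rotation vector about the tool's x, y, z in degrees, then the opening, from 0 (shut) to 1 (fully open). In form: [[[x, y, z], [wx, wy, wz], claw], ...]. A call has 1 to 8 rows; each row shifts and turns the commanded pose from where the row before left it, along the tool's axes as they then stand; what a row does not reach is not made up. A row lasts 1/12 s, in which the tool goes at most 41.7 mm and 7.16 degrees, less where a joint would pass 70% of its speed; a pose out of reach is approached as far as the arm can. A call with a gripper value outside its range is refused whole. The fingers move at their own pace and stop on an object; "newtons" is the grip in N (left out, the last holds). Time passes only in rows, so rows that do not move let the fingers close. It gives the time, the measured TCP pose, the force, the opening and the grip force at its end, in the units of the state.
- manip.sense(): the state, without advancing time (a new reading comes with each control period).
- manip.read_camera(name): name is "scene" or "top" or "wrist"; returns the picture (480x640x3 uint8, red, green, blue); there is no depth.
- manip.camera_params(name): a dict with "fov_y" (degrees; the focal length in pixels is half the picture's height over the tangent of half this angle, whatever the lens; pixels are square), "cx", "cy" (the principal point, pixels), "k1" (the pictures are not rectified: a ray, as slopes to the right and down, at radius r is drawn at 1 + k1 r^2 times it, then the intrinsics apply), "xyz" and "rotation" of the camera in the world. Camera axes: x right, y down, z forward; pixel columns grow to the right and rows downward; lengths in mm; the calibration is good to about 2 mm. A picture is of the moment at which its call begins: read the wrist's pose just before it. camera_params takes no time and is no camera call; for the wrist camera it gives the pose at the moment of the call.
- manip.job_done(): hands the job in; it is judged then, once.
The state is a dict: "time_s": time; "joint_pos": joint angles; "qvel": joint speeds; "joint_efforts": joint torques, N m; "position": TCP position; "tcp_rot": TCP orientation; "contact_force": force on the tool from outside, world axes, zero at the start; "ft_torque": the same for the moment, N m; "finger_gap": opening from 0.0 (shut) to 1.0 (fully open); "gripper_force": force on a finger pad.
Only numpy, scipy, OpenCV 4.12 (cv2) and the standard library are available. Lean on these libraries where they do the work, as an engineer would, in place of code of your own. Each camera call takes 0.05 s, during which the arm holds its last target. There are 200 camera calls.

## Working session

There is one attempt and no reset: what is moved stays moved. The work goes in short steps, Python scripts to look and compute and a tool call to move; the robot and the scene stay as the last step left them, time stands still between calls to the robot, and variables do not carry over. Pictures are saved under pics/ and viewed, at most 10 in all, crops included, and the job is handed in when it is done.

Besides the shell and the picture viewer there is one more tool, called after "Call:" as name([rows], argument=value, ...), one row to a line, values as JSON. move_arm: Moves the arm, as the interface text tells. Its arguments: {"type":"object","properties":{"moves":{"type":"array"},"newtons":{"type":"number"}},"required":["moves"]}

```bash
mkdir -p pics; python3 - <<'E'
from cell import manip
import cv2,numpy as np
s=manip.sense()
for k in("time_s","position","tcp_rot","contact_force","finger_gap"):print(k,s[k])
for n in("scene","top","wrist"):
    p=manip.camera_params(n);print(n,p)
    im=manip.read_camera(n);cv2.imwrite(f"pics/{n}0.png",im[:,:,::-1])
E
```

```text
time_s 0.0
position [152.64722331 605.55793205 230.43973301]
tcp_rot [ 1.23099908e-01  9.92393883e-01 -8.86418142e-04 -8.83392537e-05]
contact_force [-0.53492449 -0.05583903 -0.41509889]
finger_gap 0.9979073812031888
scene {'fov_y': 49.133699349532, 'cx': 324.93325446133565, 'cy': 234.1699719992955, 'k1': -0.1257381471530852, 'xyz': array([ -80.97620684, -318.92501353,  563.98086035]), 'rotation': array([ 0.74713198, -0.46209272,  0.261529  , -0.39983335])}
top {'fov_y': 57.29404330459209, 'cx': 319.9245589342455, 'cy': 238.785594499363, 'k1': 0.029526304433377563, 'xyz': array([422.0898818 ,  11.44815943, 935.6833282 ]), 'rotation': array([ 0.70371362, -0.70367633,  0.08074534, -0.05573997])}
wrist {'fov_y': 65.27757251086364, 'cx': 319.63554088317807, 'cy': 235.5810398805991, 'k1': -0.03507599927910252, 'xyz': array([ 80.3470441 , 622.84486362, 373.26382506]), 'rotation': array([0.78025442, 0.60814039, 0.08922319, 0.11579086])}
```

View pics/scene0.png

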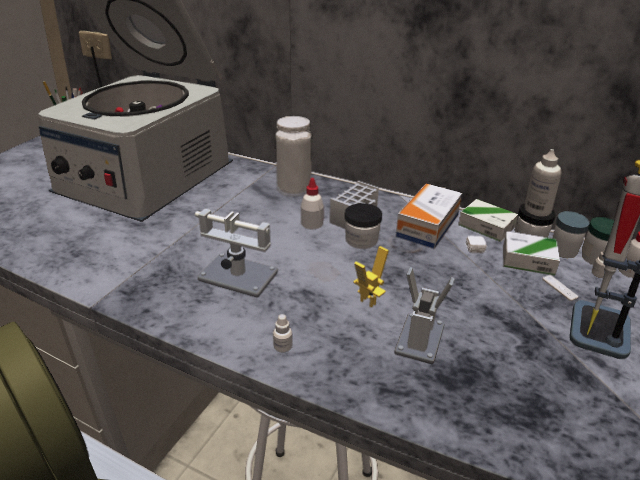

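View pics/top0.png

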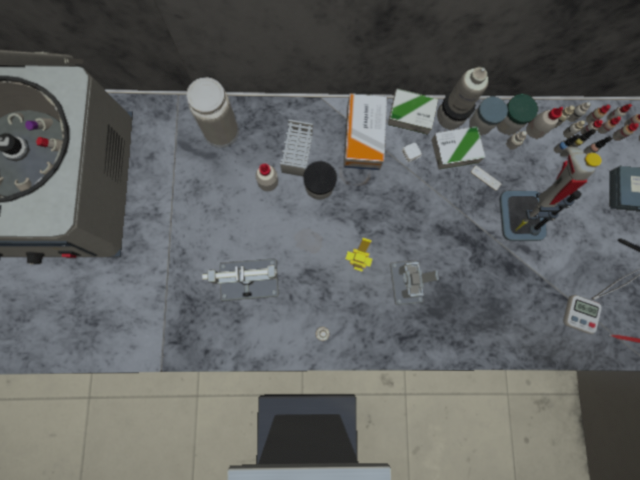

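The scene view shows the stand at about (237,250) and the dock with the grey clip at (425,315), with the yellow decoy at (370,280). The top view shows the stand at (245,275), the dock at (413,280), the jar at (320,179), the red bottle at (266,175) and the dropper at (322,334). Next I'll enlarge the stand and the dock.

```bash
cat > h.py <<'E'
import numpy as np,cv2
from scipy.spatial.transform import Rotation as R
def ray(p,u,v):
    f=240/np.tan(np.radians(p["fov_y"])/2)
    d=np.array([(u-p["cx"])/f,(v-p["cy"])/f]);s=d.copy()
    for _ in range(20): s=d/(1+p["k1"]*(s@s))
    return np.array(p["xyz"]),R.from_quat(p["rotation"]).apply([s[0],s[1],1])
def onz(p,u,v,z):
    o,d=ray(p,u,v);return (o+d*(z-o[2])/d[2])
def proj(p,X):
    f=240/np.tan(np.radians(p["fov_y"])/2)
    c=R.from_quat(p["rotation"]).inv().apply(np.asarray(X,float)-p["xyz"])
    s=c[:2]/c[2];s=s*(1+p["k1"]*(s@s));return s*f+[p["cx"],p["cy"]]
def tri(p,a,q,b):
    o,d=ray(p,*a);e,g=ray(q,*b)
    t=np.linalg.lstsq(np.c_[d,-g],e-o,rcond=None)[0]
    A=o+d*t[0];B=e+g*t[1];return (A+B)/2,np.linalg.norm(A-B)
E
python3 - <<'E'
import cv2,numpy as np
t=cv2.imread("pics/top0.png");s=cv2.imread("pics/scene0.png")
r=lambda im,x,y,w,h:cv2.resize(im[y:y+h,x:x+w],(400,300),interpolation=cv2.INTER_CUBIC)
out=np.vstack([np.hstack([r(t,195,245,100,75),r(t,375,245,80,60)]),np.hstack([r(s,185,200,120,90),r(s,360,260,140,105)])])
cv2.imwrite("pics/crop1.png",out)
E
```

```text
(no output)
```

View pics/crop1.png

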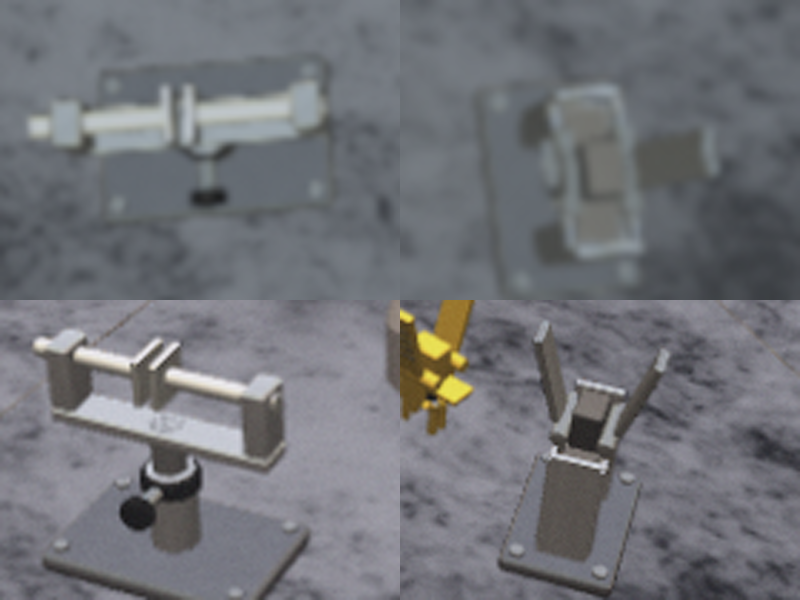

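```bash
python3 - <<'E'
from h import *
from cell import manip
T=manip.camera_params("top");S=manip.camera_params("scene")
np.set_printoptions(precision=1,suppress=True)
ts=lambda x,y:(195+x/4-.4,245+y/4-.4)
td=lambda x,y:(375+x/5-.4,245+y/5-.4)
ss=lambda x,y:(185+x*.3-.4,200+(y-300)*.3-.4)
sd=lambda x,y:(360+x*.35-.4,260+(y-300)*.35-.4)
print("stand screws")
a=[(112,85),(312,65),(316,188),(117,203)];b=[(123,484),(290,525),(235,592),(62,545)]
P=[]
for i,j in zip(a,b):
    X,e=tri(T,ts(*i),S,ss(*j));print(X,e,onz(T,*ts(*i),8))
    P.append(onz(T,*ts(*i),8))
print(np.mean(P,0),(P[0]-P[1]+P[3]-P[2]))
print("corners",[onz(T,*ts(*i),6) for i in[(100,70),(327,55),(335,208),(105,222)]])
print("flange tops ends: left far/near, right far/near")
for i,j in zip([(166,86),(166,144),(186,86),(189,144)],[(157,341),(137,372),(176,344),(154,377)]):
    print(*tri(T,ts(*i),S,ss(*j)))
print("uprights L,R")
for i,j in [((66,110),(68,345)),((307,93),(262,385))]: print(*tri(T,ts(*i),S,ss(*j)))
print("lips dock far ,near")
for i,j in [((190,92),(200,387)),((202,247),(180,460))]:print(*tri(T,td(*i),S,sd(*j)))
print("lever tops L R")
for i,j in [((147,160),(142,327)),((310,152),(265,355))]:print(*tri(T,td(*i),S,sd(*j)))
print("hub",*tri(T,td(200,170),S,sd(193,402)))
print("dock corners top z6",[onz(T,*td(*i),6) for i in[(80,88)]],"scene",[onz(S,*sd(*i),6) for i in[(98,565),(210,590),(240,480)]])
for n,u in(("jar",(320,176)),("red",(265,169)),("drop",(322,334))):print(n,onz(T,*u,60))
E
```

```text
stand screws
[545.3 183.    8.2] 1.4253875475122741 [544.9 183.6   8. ]
[554.8  79.7   9.7] 2.3256016057730626 [555.7  78.9   8. ]
[490.6  75.2  11.5] 0.43311891241426964 [490.7  75.6   8. ]
[483.4 177.8   9.6] 1.1332694839301165 [483.2 178.6   8. ]
[518.6 129.2   8. ] [-18.3 207.7   0. ]
corners [array([553.2, 190.6,   6. ]), array([561.4,  71.1,   6. ]), array([480.5,  65.7,   6. ]), array([473.5, 184.7,   6. ])]
flange tops ends: left far/near, right far/near
[529.5 138.3 119.9] 0.6279892111348878
[504.3 136.  116.1] 4.081944773293004
[529.9 128.2 120.7] 1.1652297874811277
[504.1 125.6 116.3] 3.6397092723798776
uprights L,R
[519.2 186.2 109.8] 1.5676157493591492
[526.4  74.3 114.4] 2.5347642208479204
lips dock far ,near
[ 542.4 -203.7   71.9] 1.5067365010081053
[ 482.1 -208.7   70.4] 3.9631992637432867
lever tops L R
[ 510.2 -175.   122.5] 1.0318527783324631
[ 513.2 -236.2  124.3] 1.753679510528583
hub [ 510.8 -205.2   85.1] 3.0999770542963017
dock corners top z6 [array([ 553.5, -173.5,    6. ])] scene [array([ 459.9, -182.3,    6. ]), array([ 468.7, -239.5,    6. ]), array([ 556.1, -231.1,    6. ])]
jar [727.3 -20.6  60. ]
red [741.5  94.1  60. ]
drop [404.7 -23.4  60. ]
```

Measured positions are consistent with the given sizes: stand at about (517,129), yaw about 5°, flange tops at about 118–120; clip at about (512,-206). I'm moving toward the dock now, turning first.

Call:
move_arm([
  [[0,0,-0.01],[0,0,-6.3],1],
  [[0,0,-0.01],[0,0,-6.3],1],
  [[0,0,-0.01],[0,0,-6.2],1],
  [[-0.029,-0.022,0],[0,0,0],1],
  [[-0.029,-0.022,0],[0,0,0],1],
  [[-0.029,-0.022,0],[0,0,0],1],
  [[-0.029,-0.022,0],[0,0,0],1],
  [[-0.029,-0.022,0],[0,0,0],1],
])

```text
time_s: 0.82
position: [307.4, 506.9, 261.1]
tcp_rot: [-0.041, 0.999, -0.0, -0.0]
contact_force: [0.9, 0.3, 0.3]
finger_gap: 0.998
gripper_force: 0.0
```

Call:
move_arm([
  [[-0.0165,-0.0335,0],[0,0,0],1],
  [[-0.0165,-0.0335,0],[0,0,0],1],
  [[-0.0165,-0.0335,0],[0,0,0],1],
  [[-0.0165,-0.0335,0],[0,0,0],1],
  [[-0.0165,-0.0335,0],[0,0,0],1],
  [[-0.0165,-0.0335,0],[0,0,0],1],
  [[-0.0165,-0.0335,0],[0,0,0],1],
  [[-0.0165,-0.0335,0],[0,0,0],1],
])

```text
time_s: 1.48
position: [460.0, 250.0, 261.2]
tcp_rot: [-0.041, 0.999, -0.0, -0.0]
contact_force: [1.4, 0.5, -0.2]
finger_gap: 1.003
gripper_force: 0.0
```

Call:
move_arm([
  [[-0.0075,-0.0405,0],[0,0,0],1],
  [[-0.0075,-0.0405,0],[0,0,0],1],
  [[-0.0075,-0.0405,0],[0,0,0],1],
])

```text
time_s: 1.73
position: [491.9, 130.6, 261.1]
tcp_rot: [-0.041, 0.999, -0.0, -0.0]
contact_force: [1.2, 0.9, 0.2]
finger_gap: 1.004
gripper_force: 0.0
```

```bash
python3 - <<'E'
from cell import manip
import cv2,pickle
p=manip.camera_params("wrist");im=manip.read_camera("wrist")
cv2.imwrite("pics/w1.png",im[:,:,::-1]);pickle.dump(p,open("w1.pkl","wb"));print(p,manip.sense()["position"])
E
```

```text
{'fov_y': 65.27757251086364, 'cx': 319.63554088317807, 'cy': 235.5810398805991, 'k1': -0.03507599927910252, 'xyz': array([417.5888502 , 123.56693544, 403.88237552]), 'rotation': array([0.6705006 , 0.72740241, 0.10735471, 0.09894269])} [494.38081193 120.19660559 260.95230104]
```

View pics/w1.png

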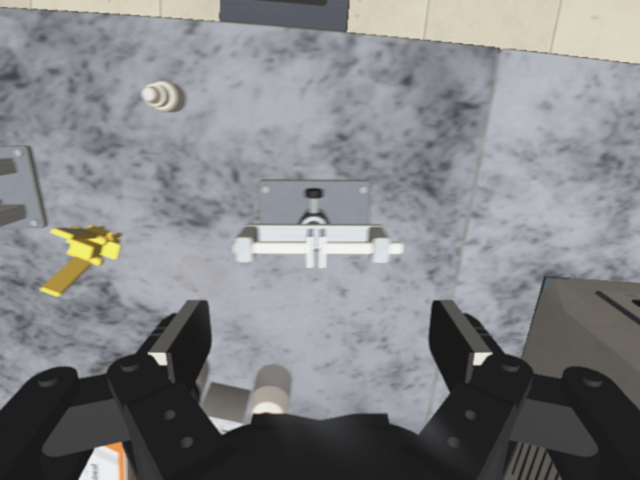

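Call:
move_arm([
  [[0.001,-0.0375,0],[0,0,0],1],
  [[0.001,-0.0375,0],[0,0,0],1],
  [[0.001,-0.0375,0],[0,0,0],1],
  [[0.001,-0.0375,0],[0,0,0],1],
  [[0.001,-0.0375,0],[0,0,0],1],
  [[0.001,-0.0375,0],[0,0,0],1],
  [[0.001,-0.0375,0],[0,0,0],1],
  [[0.001,-0.0375,0],[0,0,0],1],
])

```text
time_s: 2.45
position: [507.9, -168.7, 261.2]
tcp_rot: [-0.041, 0.999, 0.0, -0.0]
contact_force: [0.7, 0.7, 0.1]
finger_gap: 1.0
gripper_force: 0.0
```

Call:
move_arm([
  [[0,-0.035,0],[0,0,0],1],
  [[0,0,0],[0,0,0],1],
])

```text
time_s: 2.62
position: [509.8, -210.5, 260.8]
tcp_rot: [-0.036, 0.999, -0.002, -0.001]
contact_force: [-0.2, -0.7, -0.2]
finger_gap: 1.002
gripper_force: 0.0
```

```bash
python3 - <<'E'
from cell import manip
import cv2,pickle
p=manip.camera_params("wrist");im=manip.read_camera("wrist")
cv2.imwrite("pics/w2.png",im[:,:,::-1]);pickle.dump(p,open("w2.pkl","wb"));print(p,manip.sense()["position"])
E
```

```text
{'fov_y': 65.27757251086364, 'cx': 319.63554088317807, 'cy': 235.5810398805991, 'k1': -0.03507599927910252, 'xyz': array([ 435.55367392, -216.11388342,  403.60894715]), 'rotation': array([0.67391759, 0.72434408, 0.10501361, 0.10066221])} [ 510.17447235 -206.39070898  260.66887918]
```

View pics/w2.png

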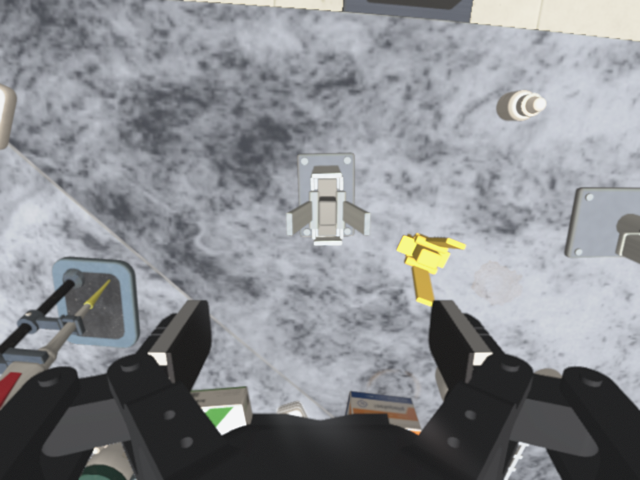

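The wrist view at the dock shows the lever tops at about (288,222) and (369,222), the dock lips at (327,174) and (328,242), and everything aligned with the tool. In w1 the flange tops are at about (310–324,230–268).

```bash
python3 - <<'E'
from h import *
import pickle
np.set_printoptions(precision=1,suppress=True)
im=cv2.imread("pics/w2.png");im1=cv2.imread("pics/w1.png")
r=lambda a,x,y,w,h:cv2.resize(a[y:y+h,x:x+w],(400,480),interpolation=cv2.INTER_CUBIC)
cv2.imwrite("pics/crop2.png",np.hstack([r(im,280,145,100,120),cv2.resize(im1[160:280,220:420][:, :],(400,240),interpolation=cv2.INTER_CUBIC).repeat(2,0)[:480]]))
p=pickle.load(open("w2.pkl","rb"))
f=lambda n,l,z:print(n,*[onz(p,*q,z) for q in l])
f("levertops",[(288,222),(369,222)],125)
f("lips",[(327,174),(328,242)],73)
f("plate",[(298,154),(355,153)],6)
f("screws",[(304,161),(347,160),(307,233),(352,233)],8)
E
```

```text
levertops [ 510.1 -236.4  125. ] [ 505.5 -174.3  125. ]
lips [ 477.9 -208.    73. ] [ 540.4 -202.3   73. ]
plate [ 468.  -238.1    6. ] [ 462.7 -179.     6. ]
screws [ 474.5 -231.4    8. ] [ 470.3 -186.8    8. ] [ 552.3 -223.4    8. ] [ 548.7 -174.     8. ]
```

View pics/crop2.png

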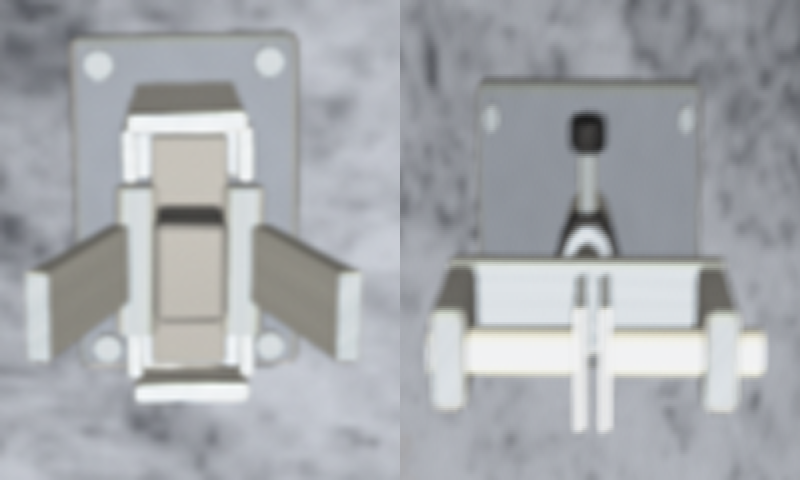

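The crop shows the lever-top ends at (289.2,223.7) and (367,223.7). The flange tops run over rows 237–268 at columns 309.7 (fixed) and 322.5 (sliding).

```bash
python3 - <<'E'
from h import *
import pickle
np.set_printoptions(precision=1,suppress=True)
p=pickle.load(open("w2.pkl","rb"));q=pickle.load(open("w1.pkl","rb"))
g=lambda x,y:(280+x/4-.4,145+y/4-.4)
def show(n,l):
    print(n,*l,np.mean(l,0))
yaw=lambda a,b:np.degrees(np.arctan2(-(b-a)[0],(b-a)[1]))
L=[onz(p,*g(*c),125) for c in[(37,315),(348,315)]];show("lev",L);print(yaw(*L))
S=[onz(p,*g(*c),8) for c in[(98,66),(270,62),(108,348),(270,348)]];show("scr",S);print(yaw(S[0],S[1]),yaw(S[2],S[3]),yaw(S[0],S[2])-90+180,yaw(S[1],S[3]))
Lp=[onz(p,*g(*c),75) for c in[(188,120),(192,395)]];show("lip",Lp)
for z in(118,122,128):
  F=[onz(q,*c,z) for c in[(309.7,237),(309.7,268),(322.5,237),(322.5,268)]];show("fl%d"%z,F)
U=[onz(q,220+(x-400)/2,160+y/4,118) for x,y in[(450,360),(721,360)]];show("upr",U);print(yaw(*U))
SS=[onz(q,220+(x-400)/2,160+y/4,8) for x,y in[(491,120),(686,120)]];show("sscr",SS);print(yaw(*SS))
T=__import__("cell").manip.camera_params("top")
for z in(118,122,128):print("top flange mid",z,onz(T,195+177/4-.4,245+115/4-.4,z))
E
```

```text
lev [ 511.1 -235.6  125. ] [ 506.7 -176.   125. ] [ 508.9 -205.8  125. ]
4.1627872771554
scr [ 474.6 -231.2    8. ] [ 470.4 -186.7    8. ] [ 550.7 -223.9    8. ] [ 547.5 -179.5    8. ] [ 510.8 -205.3    8. ]
5.446540340978412 4.166532335794564 5.487146918442647 -84.72707072894275
lip [ 478.2 -208.4   75. ] [ 541.1 -202.6   75. ] [ 509.7 -205.5   75. ]
fl118 [505.4 122.8 118. ] [531.8 124.7 118. ] [504.6 133.  118. ] [531.  135.2 118. ] [518.2 128.9 118. ]
fl122 [504.2 122.8 122. ] [530.2 124.7 122. ] [503.3 132.8 122. ] [529.4 135.  122. ] [516.8 128.8 122. ]
fl128 [502.3 122.8 128. ] [527.8 124.7 128. ] [501.5 132.6 128. ] [527.  134.8 128. ] [514.7 128.7 128. ]
upr [520.6  71.5 118. ] [511.7 180.5 118. ] [516.1 126.  118. ]
4.664680500705535
sscr [490.8  71.7   8. ] [482.3 175.2   8. ] [486.5 123.4   8. ]
4.65473970084347
top flange mid 118 [516.4 132.8 118. ]
top flange mid 122 [515.9 132.2 122. ]
top flange mid 128 [515.2 131.3 128. ]
```

Clip is at about (510,-205.5), yaw about 4.8°. Descending straight down with the fingers open.

Call:
move_arm([
  [[0,0,0.025],[0,0,0],1],
  [[0,0,0.025],[0,0,0],1],
  [[0,0,0.025],[0,0,0],1],
  [[0,0,0.025],[0,0,0],1],
  [[0,0,0.02],[0,0,0],1],
  [[0,0,0],[0,0,0],1],
  [[0,0,0],[0,0,0],1],
], newtons=25)

```text
time_s: 3.25
position: [510.7, -200.7, 140.8]
tcp_rot: [-0.041, 0.999, 0.001, -0.001]
contact_force: [0.0, -0.7, 0.3]
finger_gap: 0.998
gripper_force: 0.0
```

```bash
python3 - <<'E'
from h import *
from cell import manip
p=manip.camera_params("wrist");im=manip.read_camera("wrist")
cv2.imwrite("pics/w3.png",im[:,:,::-1]);s=manip.sense();print(p["xyz"],s["position"],R.from_quat(s["tcp_rot"]).as_matrix().round(4))
import pickle;pickle.dump(p,open("w3.pkl","wb"))
E
```

```text
[ 436.65212971 -207.94952585  283.7007655 ] [ 511.50794036 -201.2576883   141.93564475] [[-9.966e-01 -8.220e-02  2.000e-04]
 [-8.220e-02  9.966e-01  3.000e-04]
 [-2.000e-04  2.000e-04 -1.000e+00]]
```

View pics/w3.png

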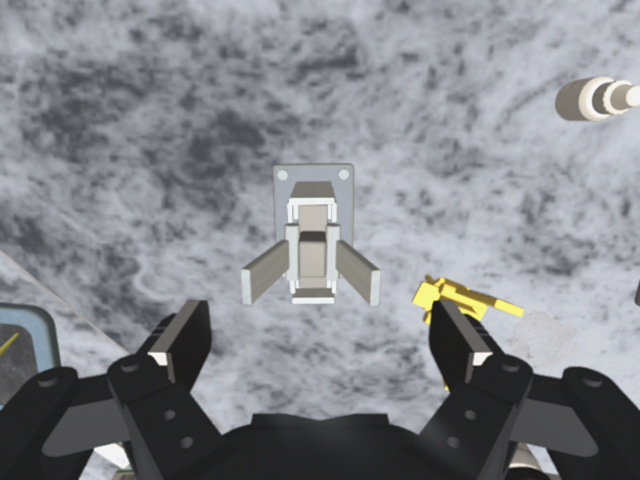

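Lever-top ends at (247,286) and (374,286), midway at column 311; fingers at columns 210 and 430, midway 320. So the tool should move about 4 mm towards -y.

```bash
python3 - <<'E'
from h import *
import pickle
np.set_printoptions(precision=1,suppress=True)
p=pickle.load(open("w3.pkl","rb"));from cell import manip
L=[onz(p,*c,125) for c in[(247,286),(374,286)]];print(*L,np.mean(L,0))
print("lip",[onz(p,*c,75) for c in[(311,201),(313,300)]])
print("scr",[onz(p,*c,8) for c in[(283,175),(344,174)]])
T=manip.camera_params("top")
for u in[(348,262),(366,240),(371,258),(358,270)]:print("yel",onz(T,*u,20))
for u in[(414,300),(520,313),(430,278)]:print("yelw",onz(p,*u,20))
print(manip.sense()["position"])
E
```

```text
[ 511.  -235.2  125. ] [ 506.2 -176.8  125. ] [ 508.6 -206.   125. ]
lip [array([ 479., -209.,   75.]), array([ 540.5, -203.1,   75. ])]
scr [array([ 475. , -231.3,    8. ]), array([ 470.6, -186.8,    8. ])]
yel [551.8 -80.5  20. ]
yel [ 599.1 -119.7   20. ]
yel [ 560.4 -129.4   20. ]
yel [ 534.9 -101.3   20. ]
yelw [ 561.5 -123.6   20. ]
yelw [566.3 -37.2  20. ]
yelw [ 542.2 -114.3   20. ]
[ 511.5 -201.3  141.9]
```

Call:
move_arm([
  [[0.002,-0.005,0],[0,0,0],1],
  [[0,0,0.014],[0,0,0],1],
  [[0,0,0.014],[0,0,0],1],
  [[0,0,0.014],[0,0,0],1],
  [[0,0,0.013],[0,0,0],1],
  [[0,0,0],[0,0,0],1],
  [[0,0,0],[0,0,0],1],
], newtons=25)

```text
time_s: 3.88
position: [509.7, -207.6, 87.2]
tcp_rot: [-0.04, 0.999, -0.0, 0.0]
contact_force: [0.1, 1.0, 1.3]
finger_gap: 0.999
gripper_force: 0.0
```

Call:
move_arm([
  [[0,0,0],[0,0,0],0.2],
  [[0,0,0],[0,0,0],0.2],
  [[0,0,0],[0,0,0],0.2],
  [[0,0,0],[0,0,0],0.2],
  [[0,0,0],[0,0,0],0.2],
  [[0,0,0],[0,0,0],0.2],
  [[0,0,0],[0,0,0],0.2],
  [[0,0,0],[0,0,0],0.2],
], newtons=25)

```text
time_s: 4.55
position: [510.8, -206.8, 88.3]
tcp_rot: [-0.041, 0.999, -0.0, 0.002]
contact_force: [-1.0, 2.7, 10.1]
finger_gap: 0.385
gripper_force: 26.4
```

Gripped at 0.385 (about 33 mm, fully squeezed). Lifting straight out.

Call:
move_arm([
  [[0,0,-0.01],[0,0,0],0.2],
  [[0,0,-0.02],[0,0,0],0.2],
  [[0,0,-0.025],[0,0,0],0.2],
  [[0,0,-0.025],[0,0,0],0.2],
  [[0,0,-0.03],[0,0,0],0.2],
  [[0,0,-0.03],[0,0,0],0.2],
  [[0,0,0],[0,0,0],0.2],
  [[0,0,0],[0,0,0],0.2],
])

```text
time_s: 5.22
position: [510.2, -207.7, 228.8]
tcp_rot: [-0.041, 0.999, -0.001, 0.002]
contact_force: [0.1, -0.4, -1.2]
finger_gap: 0.392
gripper_force: 25.4
```

```bash
python3 - <<'E'
from h import *
from cell import manip
p=manip.camera_params("wrist");im=manip.read_camera("wrist");im2=manip.read_camera("scene")
s=manip.sense();print(s["position"],s["contact_force"],s["finger_gap"])
cv2.imwrite("pics/c4.png",np.hstack([cv2.resize(im[150:450,120:520],(400,300)),cv2.resize(im2[150:400,330:530],(400,500))[:300]])[:,:,::-1])
E
```

```text
[ 508.84256825 -207.05817731  226.09560448] [-0.38830759  0.63292736 -1.94446268] 0.3887143949751269
```

View pics/c4.png

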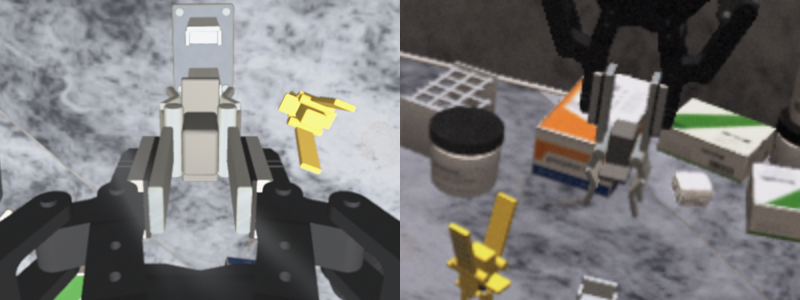

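The clip hangs upright with its jaws open and is clear of the dock. Now I carry it near the stand, slightly beyond in x so that the flanges stay visible to the wrist camera.

Call:
move_arm([
  [[0,0.015,0],[0,0,0],0.2],
  [[-0.003,0.03,0],[0,0,0],0.2],
  [[-0.008,0.035,0],[0,0,0],0.2],
  [[-0.008,0.035,0],[0,0,0],0.2],
  [[-0.008,0.035,0],[0,0,0],0.2],
  [[-0.008,0.035,0],[0,0,0],0.2],
  [[-0.008,0.035,0],[0,0,0],0.2],
  [[-0.008,0.035,0],[0,0,0],0.2],
])

```text
time_s: 5.98
position: [538.6, 52.7, 224.9]
tcp_rot: [-0.041, 0.999, -0.0, -0.001]
contact_force: [0.5, -0.6, -1.0]
finger_gap: 0.387
gripper_force: 25.4
```

Call:
move_arm([
  [[-0.008,0.033,0],[0,0,0],0.2],
  [[-0.008,0.03,0],[0,0,0],0.2],
  [[0,0.015,0],[0,0,0],0.2],
  [[0,0,0],[0,0,0],0.2],
  [[0,0,0],[0,0,0],0.2],
  [[0,0,0],[0,0,0],0.2],
  [[0,0,0],[0,0,0],0.2],
])

```text
time_s: 6.57
position: [549.1, 128.3, 225.8]
tcp_rot: [-0.039, 0.999, -0.001, -0.001]
contact_force: [-0.2, -0.2, -0.6]
finger_gap: 0.386
gripper_force: 25.4
```

```bash
python3 - <<'E'
from h import *
from cell import manip
import pickle
p=manip.camera_params("wrist");im=manip.read_camera("wrist")
s=manip.sense();print(p["xyz"],s["position"],s["tcp_rot"],s["contact_force"],s["finger_gap"])
cv2.imwrite("pics/w5.png",im[:,:,::-1]);pickle.dump(p,open("w5.pkl","wb"))
cv2.imwrite("pics/c5.png",cv2.resize(im[130:430,190:450],(693,600)[:2]) [:,:,::-1] if 0 else cv2.resize(im[100:370,160:480],None,fx=2.2,fy=2.2,interpolation=cv2.INTER_CUBIC)[:,:,::-1])
E
```

```text
[474.82139321 121.60562526 368.57460624] [549.14813983 128.38085286 225.97145169] [-3.94290955e-02  9.99222213e-01 -4.57227821e-04 -3.26193346e-04] [ 0.36448456  0.03040652 -1.24969754] 0.3875456816776146
```

View pics/c5.png

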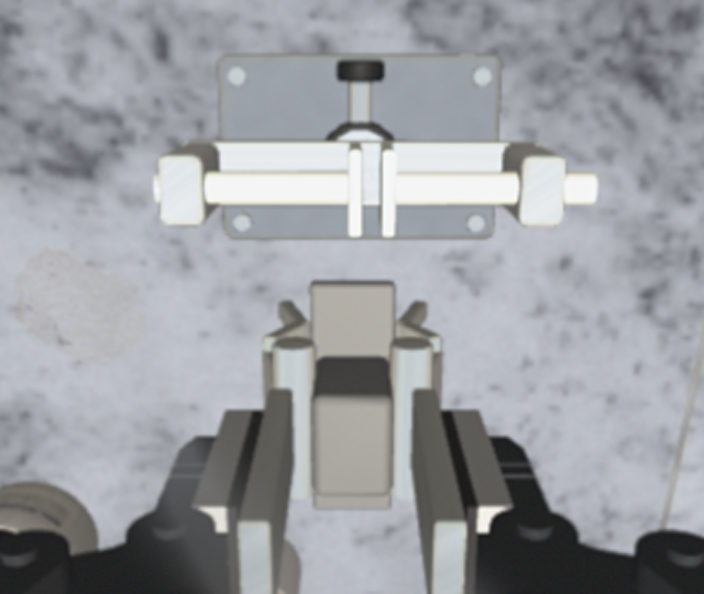

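The flange tops are at crop columns 355 (fixed) and 388 (sliding), rows about 150–237. All four stand screws are visible at (237,76), (482,76), (241,223) and (476,223), and the clip is centred at column 353.

```bash
python3 - <<'E'
from h import *
import pickle
np.set_printoptions(precision=1,suppress=True)
p=pickle.load(open("w5.pkl","rb"))
g=lambda x,y:(160+x/2.2-.3,100+y/2.2-.3)
S=[onz(p,*g(*c),8) for c in[(237,76),(482,76),(241,223),(476,223)]];print(*S,np.mean(S,0))
yaw=lambda a,b:np.degrees(np.arctan2(-(b-a)[0],(b-a)[1]))
print(yaw(S[0],S[1]),yaw(S[2],S[3]),yaw(S[2],S[0])-90,yaw(S[3],S[1])-90)
for z in(118,120,124,128):
  F=np.array([onz(p,*g(*c),z) for c in[(355,150),(355,237),(388,150),(388,237)]])
  print(z,F[:,:2].ravel(),F.mean(0)[:2],"len",np.linalg.norm(F[1]-F[0]),"sep",np.linalg.norm(F[2]-F[0]))
U=[onz(p,*g(*c),118) for c in[(181,190),(541,190)]];print(*U,np.mean(U,0),yaw(*U))
# two-view height with w1 (bottom end of flanges, far +x edge)
q=pickle.load(open("w1.pkl","rb"))
for a,b in[((309.7,268),(355,237)),((322.5,268),(388,237))]:print(*tri(q,a,p,g(*b)))
# clip position: where the clip's plate centre column projects
P=np.array([509.5,-206]) 
E
```

```text
[488.5  73.5   8. ] [480.3 177.    8. ] [551.7  77.8   8. ] [543.5 182.    8. ] [516.  127.6   8. ]
4.5304797371452405 4.534514396888145 3.928930865013001 4.595633137127095
118 [503.2 124.5 529.9 126.7 502.4 134.4 529.1 136.9] [516.1 130.6] len 26.79325511137445 sep 9.945643419980122
120 [503.  124.5 529.5 126.6 502.2 134.3 528.6 136.8] [515.8 130.6] len 26.579400599035104 sep 9.866260727782388
124 [502.5 124.5 528.6 126.5 501.7 134.1 527.8 136.5] [515.2 130.4] len 26.151691574356345 sep 9.707495343386986
128 [502.1 124.4 527.7 126.5 501.3 133.9 526.9 136.3] [514.5 130.3] len 25.72398254967765 sep 9.548729958991547
[519.4  72.4 118. ] [510.7 182.2 118. ] [515.1 127.3 118. ] 4.5349089377042455
[527.2 125.6 129.8] 1.7504685408465408
[526.4 135.4 129.7] 1.4742517138475988
```

The stand origin is at (516.0,127.6) from the screws, and the flange middle at (515.9,130.6), which agree. I'm aligning the tool to (516,131) and dropping part-way.

Call:
move_arm([
  [[0.011,0.002,0],[0,0,0],0.2],
  [[0.011,0.002,0],[0,0,0],0.2],
  [[0.011,0.001,0],[0,0,0],0.2],
  [[0,0,0.013],[0,0,0],0.2],
  [[0,0,0.013],[0,0,0],0.2],
  [[0,0,0],[0,0,0],0.2],
  [[0,0,0],[0,0,0],0.2],
  [[0,0,0],[0,0,0],0.2],
])

```text
time_s: 7.28
position: [516.3, 131.9, 200.9]
tcp_rot: [-0.04, 0.999, 0.0, 0.0]
contact_force: [-0.4, -0.7, -0.5]
finger_gap: 0.386
gripper_force: 25.4
```

```bash
python3 - <<'E'
from h import *
from cell import manip
import pickle
P=[];F=[]
for i in range(4):
    p=manip.camera_params("scene" if i%2 else "wrist");im=manip.read_camera("scene" if i%2 else "wrist");s=manip.sense();P.append(s["position"]);F.append(s["contact_force"])
    if i==0: w=im
    if i==1: c=im
print(np.mean(P,0),np.std(P,0),np.mean(F,0))
cv2.imwrite("pics/c6.png",np.hstack([cv2.resize(w[150:350,220:420],(400,400)),cv2.resize(c[140:300,175:335],(400,400))])[:,:,::-1])
E
```

```text
[516.37264768 132.31313561 200.95217611] [0.07518096 0.12952653 0.06340831] [-0.10879341 -0.03425351 -0.67410183]
```

View pics/c6.png

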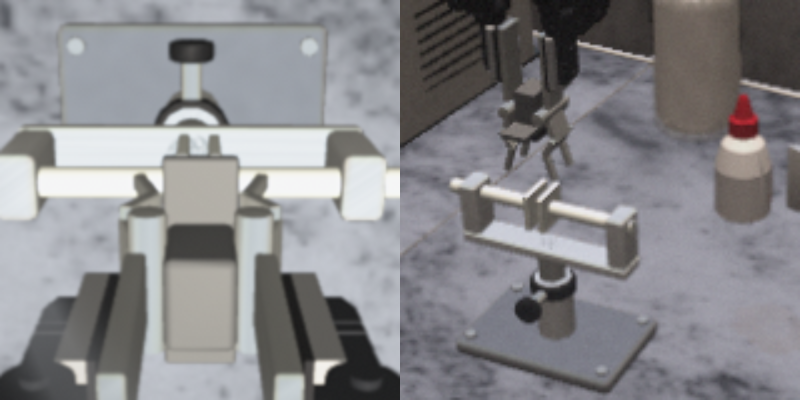

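In the wrist view the flange ends straddle column 199 and the clip's centre is at 201, so it is aligned to within about 1 mm. In the scene view the clip stands right above the coupling. Lowering now.

Call:
move_arm([
  [[0,-0.001,0.004],[0,0,0],0.2],
  [[0,0,0.004],[0,0,0],0.2],
  [[0,0,0.004],[0,0,0],0.2],
  [[0,0,0.004],[0,0,0],0.2],
  [[0,0,0.004],[0,0,0],0.2],
  [[0,0,0],[0,0,0],0.2],
])

```text
time_s: 7.98
position: [515.4, 131.4, 179.2]
tcp_rot: [-0.041, 0.999, -0.0, -0.001]
contact_force: [0.1, 0.7, -1.0]
finger_gap: 0.386
gripper_force: 25.4
```

Call:
move_arm([
  [[0,0,0.002],[0,0,0],0.2],
  [[0,0,0.002],[0,0,0],0.2],
  [[0,0,0.002],[0,0,0],0.2],
  [[0,0,0],[0,0,0],0.2],
])

```text
time_s: 8.32
position: [515.8, 131.4, 173.9]
tcp_rot: [-0.041, 0.999, -0.0, -0.0]
contact_force: [-0.2, 0.2, -1.3]
finger_gap: 0.39
gripper_force: 25.4
```

Call:
move_arm([
  [[0,0,0.001],[0,0,0],0.2],
  [[0,0,0.001],[0,0,0],0.2],
  [[0,0,0],[0,0,0],0.2],
])

```text
time_s: 8.57
position: [515.9, 131.4, 172.2]
tcp_rot: [-0.041, 0.999, -0.0, -0.0]
contact_force: [0.2, -0.4, -0.7]
finger_gap: 0.389
gripper_force: 25.4
```

Call:
move_arm([
  [[0,0,0.001],[0,0,0],0.2],
  [[0,0,0.001],[0,0,0],0.2],
  [[0,0,0],[0,0,0],0.2],
])

```text
time_s: 8.82
position: [515.9, 131.4, 170.1]
tcp_rot: [-0.041, 0.999, -0.0, -0.0]
contact_force: [-0.1, 0.2, -1.0]
finger_gap: 0.386
gripper_force: 25.4
```

Call:
move_arm([
  [[0,0,0.001],[0,0,0],0.2],
  [[0,0,0.001],[0,0,0],0.2],
  [[0,0,0],[0,0,0],0.2],
])

```text
time_s: 9.07
position: [515.8, 131.4, 168.1]
tcp_rot: [-0.041, 0.999, -0.0, -0.0]
contact_force: [0.9, 0.3, -0.2]
finger_gap: 0.388
gripper_force: 25.4
```

Call:
move_arm([
  [[0,0,0.001],[0,0,0],0.2],
  [[0,0,0.0005],[0,0,0],0.2],
  [[0,0,0],[0,0,0],0.2],
])

```text
time_s: 9.32
position: [515.9, 131.4, 166.7]
tcp_rot: [-0.041, 0.999, -0.0, -0.0]
contact_force: [-0.4, -0.4, 0.0]
finger_gap: 0.388
gripper_force: 25.4
```

Call:
move_arm([
  [[0,0,0.001],[0,0,0],0.2],
  [[0,0,0.0005],[0,0,0],0.2],
  [[0,0,0],[0,0,0],0.2],
])

```text
time_s: 9.57
position: [515.9, 131.5, 165.2]
tcp_rot: [-0.041, 0.999, -0.0, -0.0]
contact_force: [-0.5, -0.3, -1.0]
finger_gap: 0.389
gripper_force: 25.4
```

Call:
move_arm([
  [[0,0,0.001],[0,0,0],0.2],
  [[0,0,0.0005],[0,0,0],0.2],
  [[0,0,0],[0,0,0],0.2],
])

```text
time_s: 9.82
position: [515.9, 131.5, 163.6]
tcp_rot: [-0.041, 0.999, -0.0, -0.0]
contact_force: [-0.0, -1.9, -2.2]
finger_gap: 0.388
gripper_force: 25.4
```

Call:
move_arm([
  [[0,0,0.001],[0,0,0],0.2],
  [[0,0,0.0005],[0,0,0],0.2],
  [[0,0,0],[0,0,0],0.2],
])

```text
time_s: 10.07
position: [515.9, 131.5, 162.2]
tcp_rot: [-0.041, 0.999, -0.0, -0.0]
contact_force: [0.1, -0.0, 0.1]
finger_gap: 0.39
gripper_force: 25.4
```

Call:
move_arm([
  [[0,0,0.001],[0,0,0],0.2],
  [[0,0,0.0005],[0,0,0],0.2],
  [[0,0,0],[0,0,0],0.2],
])

```text
time_s: 10.32
position: [515.9, 131.5, 160.7]
tcp_rot: [-0.041, 0.999, -0.0, -0.0]
contact_force: [-0.4, 1.0, -0.7]
finger_gap: 0.386
gripper_force: 25.4
```

Call:
move_arm([
  [[0,0,0.001],[0,0,0],0.2],
  [[0,0,0.0005],[0,0,0],0.2],
  [[0,0,0],[0,0,0],0.2],
])

```text
time_s: 10.57
position: [516.0, 131.5, 160.0]
tcp_rot: [-0.041, 0.999, 0.0, 0.0]
contact_force: [-1.9, -0.3, 7.5]
finger_gap: 0.391
gripper_force: 26.1
```

Contact felt, about 8 N. Holding.

Call:
move_arm([
  [[0,0,0],[0,0,0],0.2],
  [[0,0,0],[0,0,0],0.2],
  [[0,0,0],[0,0,0],0.2],
])

```text
time_s: 10.82
position: [516.0, 131.5, 160.0]
tcp_rot: [-0.041, 0.999, 0.0, 0.0]
contact_force: [-1.8, -0.5, 5.9]
finger_gap: 0.388
gripper_force: 26.0
```

Call:
move_arm([
  [[0,0,0],[0,0,0],0.2],
  [[0,0,0],[0,0,0],0.2],
  [[0,0,0],[0,0,0],0.2],
  [[0,0,0],[0,0,0],0.2],
])

```text
time_s: 11.15
position: [516.0, 131.5, 160.0]
tcp_rot: [-0.041, 0.999, 0.0, 0.0]
contact_force: [-1.4, -0.3, 7.4]
finger_gap: 0.39
gripper_force: 26.0
```

Foot rests on the flanges (top at about 126 mm, within range), about 7–8 N held. Releasing gently, following down slightly as the pads swing back.

Call:
move_arm([
  [[0,0,0],[0,0,0],0.45],
  [[0,0,0.0005],[0,0,0],0.5],
  [[0,0,0.0005],[0,0,0],0.55],
  [[0,0,0],[0,0,0],0.6],
  [[0,0,0],[0,0,0],0.65],
  [[0,0,0],[0,0,0],0.7],
  [[0,0,0],[0,0,0],0.8],
  [[0,0,0],[0,0,0],0.9],
])

```text
time_s: 11.82
position: [516.2, 131.6, 158.5]
tcp_rot: [-0.041, 0.999, 0.0, 0.0]
contact_force: [-0.5, 0.2, -0.2]
finger_gap: 0.897
gripper_force: 0.0
```

Call:
move_arm([
  [[0,0,0],[0,0,0],1],
  [[0,0,0],[0,0,0],1],
  [[0,0,0],[0,0,0],1],
  [[0,0,0],[0,0,0],1],
])

```text
time_s: 12.15
position: [516.0, 131.5, 158.3]
tcp_rot: [-0.041, 0.999, -0.0, 0.0]
contact_force: [0.1, 0.2, -0.1]
finger_gap: 0.999
gripper_force: 0.0
```

Released, no load. Rising straight up, clear of the levers, then a numeric check with the cameras.

Call:
move_arm([
  [[0,0,-0.01],[0,0,0],1],
  [[0,0,-0.02],[0,0,0],1],
  [[0,0,-0.025],[0,0,0],1],
  [[0,0,-0.025],[0,0,0],1],
  [[0,0,-0.025],[0,0,0],1],
  [[0,0,-0.015],[0,0,0],1],
  [[0,0,0],[0,0,0],1],
  [[0,0,0],[0,0,0],1],
])

```text
time_s: 12.82
position: [516.3, 131.6, 279.6]
tcp_rot: [-0.041, 0.999, 0.0, 0.001]
contact_force: [-0.1, 0.6, -0.4]
finger_gap: 1.003
gripper_force: 0.0
```

```bash
python3 - <<'E'
from h import *
from cell import manip
import pickle
np.set_printoptions(precision=1,suppress=True)
p=manip.camera_params("wrist");im=manip.read_camera("wrist");s=manip.sense();print(s["position"],s["contact_force"],s["time_s"])
cv2.imwrite("pics/w7.png",im[:,:,::-1]);pickle.dump(p,open("w7.pkl","wb"))
# predicted pixels of lever tops (66 mm less a bit apart, z=146+52) if the clip is seated upright
c=np.array([516,127.6]);yv=np.array([-.08,.997]);xv=np.array([.997,.08])
pr=lambda x,y,z:proj(p,[*(c+x*xv+y*yv),z])
print("lever tops",pr(0,-31,198),pr(0,31,198),"plate ends",pr(-27,0,136),"flange",pr(-13,0,126))
g=cv2.cvtColor(im,cv2.COLOR_RGB2HSV)
# bright, desaturated strip (lever end faces / edges) along the lever-top row
r=int(pr(0,0,198)[1])
for k in range(r-12,r+13,6): print(k,"".join("%x"%(v//16) for v in im[k,200:440:2].mean(1).astype(int)))
# world y of bystanders unchanged: top view difference
t=manip.read_camera("top");a=cv2.imread("pics/top0.png")[:,:,::-1]
d=cv2.absdiff(t,a).max(2)
for n,u,v in(("jar",320,179),("red",266,175),("drop",322,334)):print(n,d[v-15:v+15,u-15:u+15].mean())
cv2.imwrite("pics/top7.png",t[:,:,::-1]);cv2.imwrite("pics/s7.png",manip.read_camera("scene")[:,:,::-1])
E
```

```text
[515.8 131.4 278.5] [ 0.5  0.  -0.6] 12.8667
lever tops [265.6 244.8] [363.9 244.9] plate ends [315.6 186. ] flange [315.8 201.3]
232 aaaabaaaaaaaaaaaabbaaaa989aaaaaaaaabbb866666666669cca8aaaaaaaa98bbb76666666667bbbaaaaaabbbbbbbbaaa989aaaaaaaa99998888788
238 bbbaaaaaababbbbbbbbbbbaaaaabbbbabaabcb9666666666acbc989aaaaaaa98bbcb8666666668ccb9aaaabbbbbbbbbaaaa9aa99aaaaaaa999999999
244 bbbbbbabaaaaaaaabbbbbbbbbbbbbbaaaaabbb96666669aabcbba9aaaaaaaaaabbcbabb8666667bbb99aabbbbbbbbaabbaaaaaaaaaaaaaaaa9877788
250 bbbbbbaabaaaaabbbbbbbbbbbbbbbaaabaabbba6669abbbbbaaa8aaaaaaaaaa9bbabbbbbba7668cbbbbbbbbbbbbbba99aaaaaaaaaaaabbbaa9878999
256 bbbbbbbbaaaabbbbbbbbbbbbbbbbbbbbbaaabbb9bbbbbbbbbbbbbbbbbaabbbbbbbaaaaabbbbba9bbbbbbbbbbbbbbbaaaaaaaa99aaa99aaaaaaaa9999
jar 5.41
red 14.025555555555556
drop 14.45
```

```bash
python3 - <<'E'
import cv2,numpy as np
a=cv2.imread("pics/scene0.png");b=cv2.imread("pics/s7.png");d=cv2.absdiff(a,b).max(2)
for n,x,y,w,h in(("jar",344,204,40,44),("red",299,178,28,52),("drop",272,314,24,40),("ref",560,215,60,50)):
    r=a[y:y+h,x:x+w];m=cv2.matchTemplate(b[y-12:y+h+12,x-12:x+w+12],r,cv2.TM_CCOEFF_NORMED);_,v,_,l=cv2.minMaxLoc(m)
    print(n,d[y:y+h,x:x+w].mean(),v,np.array(l)-12)
E
```

```text
jar 3.581818181818182 0.9970846772193909 [0 0]
red 3.355769230769231 0.9973880648612976 [0 0]
drop 3.580208333333333 0.9970206022262573 [0 0]
ref 3.529 0.9959938526153564 [0 0]
```

The bystanders haven't moved. The clip is upright and centred, and the lever spread matches pinched, closed flanges (about 0.07 rad). Handing in.

```bash
python3 -c "
from cell import manip
print(manip.job_done())"
```

```text
the job is handed in; nothing more can be done
None
```

I handed the job in: the clip went onto the flanges with its jaws open, was pressed there with about 7–8 N for over half a second, then released. My last camera check shows it upright and centred, with a lever spread that fits a closed coupling, and the bystanders unmoved; the interface returned no verdict.

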